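# Index the carving plate on its stand

### The arm

A 6-joint arm with a two-finger parallel gripper is mounted at the origin on the work surface. World frame = base frame: x ahead of the robot, y to its left, z up, the work surface at z = 0. Lengths are in m, angles in rad, forces in N, time in s.
With the tool pointing down it reaches from about 0.375 to 0.975 m from the base axis. Payload 3.8 kg.
Tool frame: the origin (TCP) lies between the finger pads; the fingertips stand 14 mm ahead of it and the grasp point (between the pads) lies 5 mm behind it; z points along the fingers, y is the direction in which the jaws open and shut (so a half turn about z gives the same grasp; the last joint's range is limited). The gripper opens to 88 mm and grips with 3 to 60 N. Pads are 18 mm wide; open, the fingers measure 123 mm over their backs; the gripper's body (75 mm by 187 mm) begins 45 mm behind the grasp point.
Start: joints at [-1.346, 0.264, 1.604, -0, 1.274, -0.037], TCP at [0.175, -0.652, 0.218] pointing down, gripper open.
Joint ranges: [-2.63, 2.63], [-0.94, 2.18], [0.31, 2.57], [-1.31, 4.45], [0, 2.66], [-2.55, 2.55]. Speed limits (rad/s): [2.57, 2.57, 3.14, 3.14, 3.14, 3.14].

### API

Orientations are given as a 3x3 rotation matrix whose columns are the frame's x, y, z axes.
In Python, from bench import arm, camera, camera_params, find_in, trace, spot_point gives the robot as it stands.
- The arm moves only by the tool step_arm, never from a script. Its arguments are lists of equal length, an entry for each row: "dp": the shift along the world's x, y, z in m, a list of three; "angular": the turn, a rotation vector about the world's x, y, z in degrees, a list of three. In form: {"dp": [[tx, ty, tz], ...], "angular": [[ax, ay, az], ...]}. A call has 1 to 5 rows; each row is the pose to reach, as a shift and turn from the pose commanded when the call began; what a row does not reach only later rows make up. A row lasts 1/10 s, in which the tool goes at most 50 mm and 8.59 degrees, less where a joint would pass 70% of its speed; a pose out of reach is approached as far as the arm can. A call with a gripper value outside its range is refused whole. "jaw" is the finger opening in m, from 0 to 0.0881, set as the call begins (left out, the last holds). The fingers move at their own pace and stop on an object; "newtons" is the grip in N (left out, the last holds). Time passes only in rows, so rows that repeat a pose let the fingers close. It gives the time, the measured TCP pose, the force and the opening at its end, in the units of the state.
- arm.observe(): the state, without advancing time (a new reading comes with each control period).
- camera(name): name is "scene" or "top" or "wrist"; returns the picture (400x640x3 uint8, red, green, blue); there is no depth.
- camera_params(name): a dict with "intrinsics" (3x3 intrinsics, pixels), "k1" (the pictures are not rectified: a ray, as slopes to the right and down, at radius r is drawn at 1 + k1 r^2 times it, then the intrinsics apply), "world_from_camera" (4x4, takes a point from camera to world coordinates). Camera axes: x right, y down, z forward; pixel columns grow to the right and rows downward; lengths in m; the calibration is good to about 2 mm. A picture is of the moment at which its call begins: read the wrist's pose just before it. camera_params takes no time and is no camera call; for the wrist camera it gives the pose at the moment of the call.
- arm.finish_job(): hands the job in, once; it reports no verdict.
Trained networks look in the newest picture that a camera, given by its name, has taken for a name from the list of things; names that differ only in an ending like _2 or _b are one class to them, and where a whole thing is asked for, a point or a joint stands for the part that bears it (a point fixed in the world has none). Each returns a list of dicts, best first, with "p" (0 to 1); they miss things now and then, are a little off and sometimes report something else, mostly with a low value. They report only what shows in the picture. A call takes as long as a camera call. They do not tell look-alikes from the thing itself.
- find_in(target, camera): "at" ([row, column] as shares, 0 to 1, of the picture: columns of its width, rows of its height, amid what is visible of it).
- trace(target, camera): "mask" (400x640 bool, what is visible of it) and "at" ([row, column] as shares, 0 to 1, of the picture: columns of its width, rows of its height, amid what is visible of it).
- spot_point(target, camera): "at" ([row, column] as shares, 0 to 1, of the picture: columns of its width, rows of its height: a listed point, or the origin of a listed thing).
The state is a dict: "clock": time; "joint_pos": joint angles; "joint_velocities": joint speeds; "joint_torque": joint torques, N m; "tool_pos": TCP position; "ee_rot": TCP orientation; "contact_force": force on the tool from outside, world axes, zero at the start; "ft_torque": the same for the moment, N m; "gripper_width": opening from 0.0 (shut) to 1.0 (fully open).
Only numpy, scipy, OpenCV 4.12 (cv2) and the standard library are available. Lean on these libraries where they do the work, as an engineer would, in place of code of your own. Each camera call takes 0.05 s, during which the arm holds its last target.

### The job

The round carving plate sits raised on its stand, turned away from its locating pin. With a fingertip, push the plate's upright blue peg around until the notch in the rim is over the pin (the red strip on the board marks it), then press the plate straight down by its centre until it is fully home on the pin, and move clear. Do not lift or tip the plate, and leave the other things where they are.

Things in the scene. Friction and masses are not known exactly. Their poses are not given: they have to be found in the camera images.
- stand: fixed carving stand: a plywood board 28 mm thick, its top 28 mm above the bench. Origin on the bench under the spindle about which the plate turns; z up; the pin lies along its +x. The board covers x -100 to +100 mm and y -100 to +200 mm (the part beyond y = 100 mm is free and holds two small bystanders).
- pin (a point): top of the fixed upright steel locating pin: 9 mm diameter with a tapered tip, 71 mm from the spindle axis, top 42 mm above the bench. A 12 mm wide red strip on the board runs radially under it and shows beyond the plate's rim; the pin itself is hidden by the plate until the notch is over it.
- plate: loose round wooden plate, 160 mm diameter, 14 mm thick, about 0.4 kg, with a blind hole underneath that sits over the stand's spindle (1 mm play). Origin at the centre of its underside: 46 mm above the bench while raised, 34 mm when fully home. Notch along its +x, turning peg along its -x. It turns freely either way (about 1 to 2 N at the peg) and stays where it is left. It may start up to half a turn away from the pin, either way.
- notch (a point): the notch, at the level of the plate's underside, 71 mm from the plate's centre: a slot 17 mm wide, open at the rim, running inward to 62 mm from the centre, edged in white on top. It goes down over the pin when this point is within about 3.5 mm sideways of the pin; otherwise the plate stops on the pin after 4 mm.
- peg (a point): foot of the upright turning peg: blue-painted wooden dowel 18 mm diameter, standing 40 mm above the plate's top face, 60 mm from the plate's centre, opposite the notch. This point is on its axis at the plate's top face (60 mm above the bench while raised).
- pad (a point): centre of the top of the flat pale round pad in the middle of the plate, 60 mm diameter, 6 mm above the plate's top face; the place to press. 66 mm above the bench while raised, 54 mm when fully home. A row of small dark beads, 2 mm high, surrounds it.
- sleeve (a joint): how far the steel sleeve that carries the plate has been pushed down: 0 raised, 0.012 fully home at a hard stop. It is stiff: it moves at about 9 to 12 N of downward push and stays where it is left.
- sanding_block: loose cork sanding block, 50 x 35 x 25 mm, lying on the free end of the stand's board; bystander; origin at the centre of its underside
- file_handle: loose upright wooden tool handle, 24 mm across, 45 mm tall, on the free end of the stand's board; bystander; origin at the centre of its underside
- mallet: loose round carver's mallet of dark wood standing on its head, 72 mm across, 170 mm tall; bystander; origin at the centre of its underside
- turned_post: loose pale turned wooden post, 64 mm across, 100 mm tall; bystander; origin at the centre of its underside
- oil_bottle: loose amber oil bottle, 56 mm across, 130 mm tall; bystander; origin at the centre of its underside
- offcut: loose wooden offcut 110 x 60 x 40 mm; bystander; origin at the centre of its underside
- gouge: loose carving gouge lying on the bench, 220 mm long, wooden handle towards its -x; origin about half-way along; bystander
There are look-alikes about, which are no part of the job. Several things have the shape of the plate; the one meant has the colours described above.

How it is judged:
By the outcome, as a careful person would: the job done as asked, in the order asked, and still so for the second after the job is handed in, with the robot touching nothing.
It also fails if it takes over 64 s, if anything falls off the work surface, if the arm or the gripper's body presses on something with over 40 N, if the wrist force passes 120 N, or if a joint passes its speed limit or range.

## Working session

There is one attempt and no reset: what is moved stays moved. The work goes in short steps, Python scripts to look and compute and a tool call to move; the robot and the scene stay as the last step left them, time stands still between calls to the robot, and variables do not carry over. Pictures are saved under pics/ and viewed, and the job is handed in when it is done.

Besides the shell and the picture viewer there is one more tool, called after "Call:" as name(argument=value, ...) on one line, values as JSON. step_arm: Moves the arm, as the interface text tells. Its arguments: {"type":"object","properties":{"dp":{"type":"array","items":{"type":"array","items":{"type":"number"}}},"angular":{"type":"array","items":{"type":"array","items":{"type":"number"}}},"jaw":{"type":"number"},"newtons":{"type":"number"}},"required":["dp","angular"]}

```bash
mkdir -p pics; cat > h.py <<'E'
import numpy as np, cv2
from bench import arm, camera, camera_params, find_in, trace, spot_point
def ray(name,px,P=None):
    P=P or camera_params(name); K=np.array(P["intrinsics"]); T=np.array(P["world_from_camera"])
    d=np.array([(px[0]-K[0,2])/K[0,0],(px[1]-K[1,2])/K[1,1]]); s=d.copy()
    for _ in range(20): s=d/(1+P["k1"]*(s@s))
    v=T[:3,:3]@np.array([s[0],s[1],1]); return T[:3,3],v
def onz(name,px,z,P=None):
    o,v=ray(name,px,P); return o+v*(z-o[2])/v[2]
def proj(name,p,P=None):
    P=P or camera_params(name); K=np.array(P["intrinsics"]); T=np.array(P["world_from_camera"])
    c=T[:3,:3].T@(np.array(p)-T[:3,3]); s=c[:2]/c[2]; s=s*(1+P["k1"]*(s@s))
    return K[0,0]*s[0]+K[0,2],K[1,1]*s[1]+K[1,2]
def save(n,img): cv2.imwrite("pics/"+n+".png",img[...,::-1])
E
python3 - <<'E'
from h import *
for c in ["scene","top"]:
    im=camera(c); save(c+"1",im)
    for t in ["peg","notch","pad","pin"]:
        for r in spot_point(t,c)[:3]:
            px=(r["at"][1]*640,r["at"][0]*400)
            z={"peg":.06,"notch":.06,"pad":.066,"pin":.042}[t]
            print(c,t,round(r["p"],2),np.round(px,1),np.round(onz(c,px,z),4))
s=arm.observe(); print(s["clock"],s["tool_pos"],s["ee_rot"])
E
```

```text
scene peg 0.95 [379.1 192.6] [0.5862 0.2059 0.06  ]
scene peg 0.94 [226.8 200.2] [ 0.3592 -0.1805  0.06  ]
scene peg 0.83 [333.7 234.6] [ 0.6442 -0.0052  0.06  ]
scene notch 0.93 [186.1 211.3] [ 0.3354 -0.2957  0.06  ]
scene notch 0.89 [365.6 169.9] [0.4812 0.2416 0.06  ]
scene notch 0.64 [326.8 170.7] [0.4146 0.1385 0.06  ]
scene pad 0.95 [213.3 202.5] [ 0.3521 -0.2188  0.066 ]
scene pad 0.94 [372.3 175.9] [0.5208 0.2345 0.066 ]
scene pad 0.9 [321.3 153.3] [0.3374 0.1721 0.066 ]
scene pin 0.64 [338.5 247.4] [ 0.6754 -0.0118  0.042 ]
top peg 0.75 [342.5 168.5] [ 0.6297 -0.0116  0.06  ]
top peg 0.75 [267.6 192.7] [0.5489 0.2355 0.06  ]
top peg 0.75 [268.8 284.9] [0.2475 0.2279 0.06  ]
top notch 0.93 [421.7 276.2] [ 0.2775 -0.269   0.06  ]
top notch 0.88 [250.1 228.2] [0.4316 0.2916 0.06  ]
top notch 0.74 [377.5 181. ] [ 0.5885 -0.1267  0.06  ]
top pad 0.89 [353.3 173.4] [ 0.6127 -0.0467  0.066 ]
top pad 0.84 [263.4 209.7] [0.4923 0.2477 0.066 ]
top pad 0.8 [276.6 271.4] [0.2917 0.2022 0.066 ]
top pin 0.66 [343.5 155. ] [ 0.6783 -0.0153  0.042 ]
0.5 [ 0.17466951 -0.65198834  0.21785906] [[ 9.65923961e-01  2.58826000e-01 -4.76852398e-05]
 [ 2.58826003e-01 -9.65923959e-01  7.37743479e-05]
 [-2.69655962e-05 -8.36025904e-05 -9.99999996e-01]]
```

View pics/scene1.png

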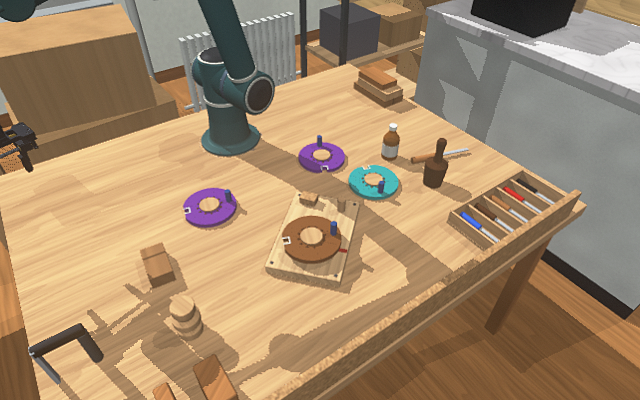

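View pics/top1.png

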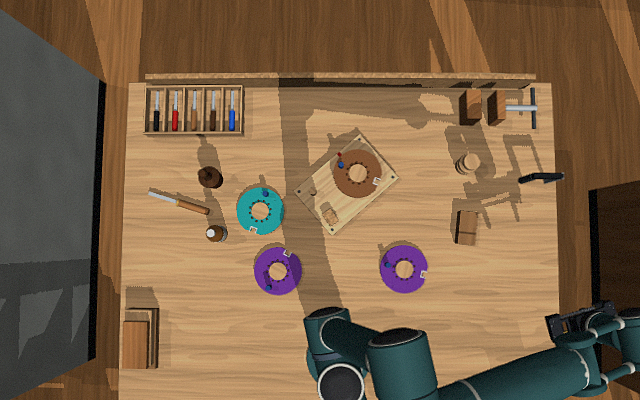

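```bash
python3 - <<'E'
import cv2
a=cv2.imread("pics/top1.png"); cv2.imwrite("pics/topz.png",cv2.resize(a[110:240,290:430],None,fx=5,fy=4.6,interpolation=2)[:600])
a=cv2.imread("pics/scene1.png"); cv2.imwrite("pics/scenez.png",cv2.resize(a[150:310,240:440],None,fx=3.7,fy=3.7,interpolation=2))
E
```

```text
(no output)
```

View pics/topz.png

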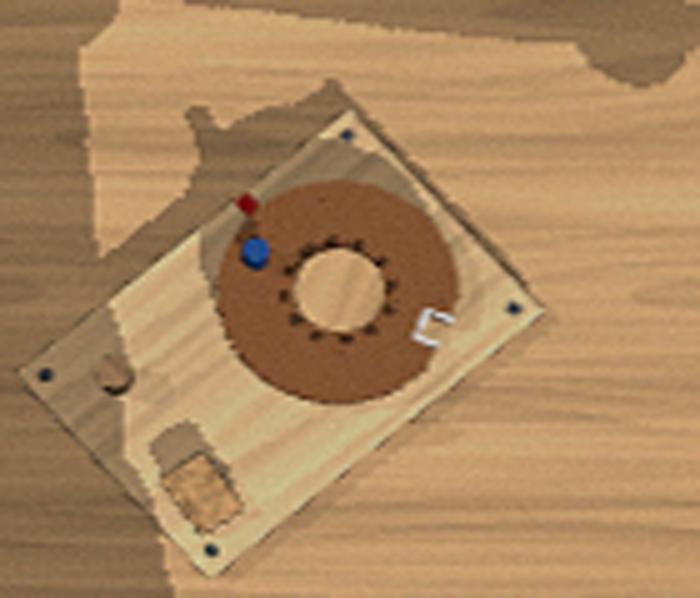

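View pics/scenez.png

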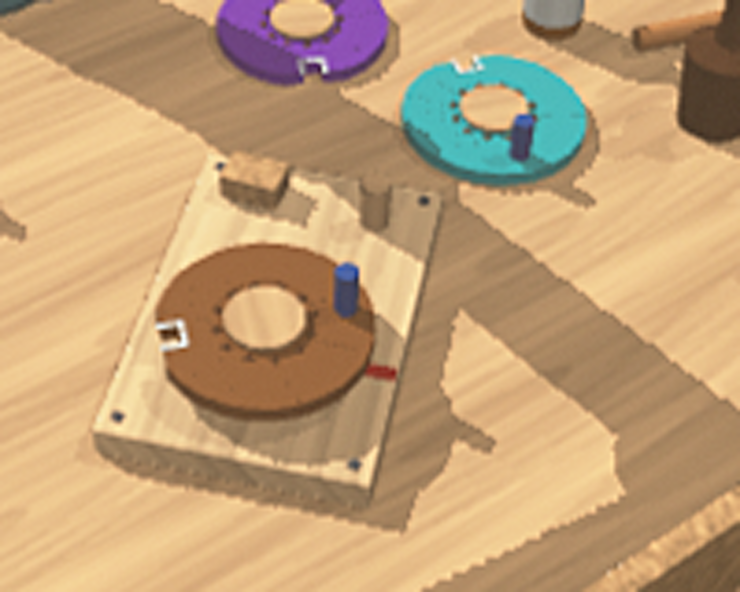

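The job's plate is the brown one, at about (345, 173) in the top view. The red strip is up-left of it at (339, 154), and the notch is right-down at (377, 181), so it needs about 158° counter-clockwise. I'll move in for a wrist view.

Call:
step_arm(dp=[[0.02, 0.03, 0.03], [0.05, 0.06, 0.06], [0.08, 0.1, 0.08], [0.11, 0.14, 0.1], [0.14, 0.18, 0.12]], angular=[[0, 0, 0], [0, 0, 0], [0, 0, 0], [0, 0, 0], [0, 0, 0]], jaw=0)

```text
clock: 1.0
tool_pos: [0.308, -0.4806, 0.334]
ee_rot: [[0.966, 0.258, 0.001], [0.258, -0.966, -0.001], [0.0, 0.001, -1.0]]
contact_force: [0.5, -0.8, 0.8]
gripper_width: 0.571
```

Call:
step_arm(dp=[[0.03, 0.04, 0.0], [0.06, 0.08, 0], [0.09, 0.12, 0], [0.11, 0.16, 0.0], [0.13, 0.2, 0.0]], angular=[[0, 0, 0], [0, 0, 0], [0, 0, 0], [0, 0, 0], [0, 0, 0]])

```text
clock: 1.5
tool_pos: [0.438, -0.2802, 0.3332]
ee_rot: [[0.966, 0.259, 0.001], [0.259, -0.966, -0.0], [0.001, 0.001, -1.0]]
contact_force: [0.6, 0.7, 0.2]
gripper_width: 0.116
```

Call:
step_arm(dp=[[0.02, 0.04, 0.0], [0.04, 0.08, 0], [0.06, 0.12, 0], [0.07, 0.16, 0.0], [0.08, 0.19, 0.0]], angular=[[0, 0, 0], [0, 0, 0], [0, 0, 0], [0, 0, 0], [0, 0, 0]])

```text
clock: 2.0
tool_pos: [0.5176, -0.0896, 0.3332]
ee_rot: [[0.966, 0.26, 0.001], [0.26, -0.966, 0.0], [0.001, -0.0, -1.0]]
contact_force: [0.3, 1.0, -0.2]
gripper_width: 0.009
```

```bash
python3 - <<'E'
from h import *
s=arm.observe(); print(s["clock"],s["tool_pos"],s["ee_rot"],s["joint_pos"],s["gripper_width"])
P=camera_params("wrist");print(P)
im=camera("wrist"); save("wrist1",im)
T=np.array(P["world_from_camera"]);R=np.array(s["ee_rot"])
print(R.T@(T[:3,3]-s["tool_pos"]),R.T@T[:3,:3])
E
```

```text
2.0 [ 0.51755895 -0.08958595  0.33316234] [[ 9.65576762e-01  2.60117746e-01  5.25177043e-04]
 [ 2.60117570e-01 -9.65576877e-01  3.79370130e-04]
 [ 6.05779712e-04 -2.29703205e-04 -9.99999790e-01]] [-2.19151685e-01 -7.34654935e-02  1.76250334e+00  4.87902354e-04
  1.45212468e+00  1.08844290e+00] 0.009153176875955701
{'intrinsics': array([[342.42201667,   0.        , 319.13667863],
       [  0.        , 342.42201667, 205.0056203 ],
       [  0.        ,   0.        ,   1.        ]]), 'k1': -0.02145325940032924, 'world_from_camera': array([[ 2.58972413e-01, -9.32524163e-01, -2.51658448e-01,
         5.82508086e-01],
       [-9.65884420e-01, -2.50232564e-01, -6.67154518e-02,
        -7.27822210e-02],
       [-7.59367706e-04,  2.60350436e-01, -9.65513891e-01,
         5.00363320e-01],
       [ 0.00000000e+00,  0.00000000e+00,  0.00000000e+00,
         1.00000000e+00]])}
[ 0.06718561  0.00063073 -0.16716046] [[-1.18622450e-03 -9.65355833e-01 -2.60934299e-01]
 [ 9.99999157e-01 -1.00710898e-03 -8.20148866e-04]
 [ 5.28946215e-04 -2.60935052e-01  9.65356213e-01]]
```

View pics/wrist1.png

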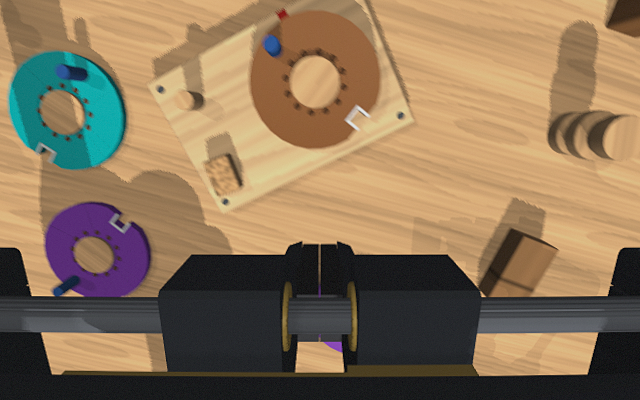

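The wrist view shows the brown plate centred at about (316, 80), the peg at (272, 45), the notch at (358, 117) and the red strip at (283, 14). Next I'll work out their positions.

```bash
cat > meas.py <<'E'
from h import *
from scipy.optimize import least_squares
def meas(name,tag,ztop=.060,c0=None):
    P=camera_params(name); im=camera(name); save(tag,im)
    def pl(l,z): return np.array([onz(name,q,z,P)[:2] for q in l])
    def best(ls):
        r=[]
        for r_ in ls: r.append((r_["p"],(r_["at"][1]*640,r_["at"][0]*400)))
        return r
    out={}
    c=None
    for t,z in [("pad",ztop+.006),("peg",ztop),("notch",ztop),("pin",.042)]:
        L=[(p,onz(name,q,z,P)[:2]) for p,q in best(spot_point(t,name))]
        ref=c0 if c0 is not None else np.array([.613,-.045])
        L=[l for l in L if np.linalg.norm(l[1]-ref)<.12]
        print(name,t,[(round(p,2),np.round(q,4)) for p,q in L])
    hsv=cv2.cvtColor(im,cv2.COLOR_RGB2HSV)
    ref=c0 if c0 is not None else np.array([.613,-.045])
    # pixels -> world on plane
    vv,uu=np.mgrid[0:400,0:640]; K=np.array(P["intrinsics"]);T=np.array(P["world_from_camera"])
    d=np.stack([(uu-K[0,2])/K[0,0],(vv-K[1,2])/K[1,1]],-1); s=d.copy()
    for _ in range(8): s=d/(1+P["k1"]*(s**2).sum(-1,keepdims=True))
    v=np.concatenate([s,np.ones((400,640,1))],-1)@T[:3,:3].T
    W=lambda z:(T[:3,3]+v*((z-T[2,3])/v[...,2:]))[...,:2]
    H,S,V=[hsv[...,i].astype(int) for i in range(3)]
    near=lambda z,r:np.linalg.norm(W(z)-ref,axis=-1)<r
    red=((H<6)|(H>174))&(S>170)&(V>60)&near(.028,.12)
    n,lab,st,cen=cv2.connectedComponentsWithStats(red.astype(np.uint8))
    for i in range(1,n):
        if st[i,4]>=8: print(" red",st[i,4],np.round(cen[i],1),np.round(onz(name,cen[i],.028,P)[:2],4))
    blue=(H>100)&(H<130)&(S>120)&near(.08,.11)
    n,lab,st,cen=cv2.connectedComponentsWithStats(blue.astype(np.uint8))
    for i in range(1,n):
        if st[i,4]>=8: print(" blue",st[i,4],np.round(cen[i],1),"z.08",np.round(onz(name,cen[i],ztop+.02,P)[:2],4))
    wh=(S<60)&(V>140)&near(ztop,.1)
    n,lab,st,cen=cv2.connectedComponentsWithStats(wh.astype(np.uint8))
    for i in range(1,n):
        if st[i,4]>=8: print(" white",st[i,4],np.round(cen[i],1),np.round(onz(name,cen[i],ztop,P)[:2],4))
    # pad circle via trace of plate: rim fit
    tr=[r for r in trace("plate",name)]
    for r in tr:
        q=onz(name,(r["at"][1]*640,r["at"][0]*400),ztop,P)[:2]
        if np.linalg.norm(q-ref)<.06:
            m=r["mask"].astype(np.uint8); cs=max(cv2.findContours(m,0,1)[0],key=cv2.contourArea)[:,0,:]
            w=pl(cs,ztop)
            f=least_squares(lambda x:np.hypot(w[:,0]-x[0],w[:,1]-x[1])-.08,[*q],loss="soft_l1",f_scale=.0015)
            print(" plate fit",r["p"],np.round(f.x,4),"res",np.median(abs(f.fun)))
    return P,im
E
python3 - <<'E'
from meas import *
meas("wrist","wrist2"); meas("top","top2")
E
```

```text
wrist pad [(0.86, array([ 0.6139, -0.0583]))]
wrist peg [(0.59, array([ 0.6434, -0.0027]))]
wrist notch [(0.98, array([ 0.5899, -0.1235]))]
wrist pin [(0.92, array([ 0.6692, -0.0119]))]
 red 74 [287.2  17.9] [0.6849 0.0011]
 blue 281 [278.1  49.5] z.08 [ 0.6391 -0.0045]
 white 154 [361.  119.9] [ 0.5893 -0.1205]
 plate fit 0.96 [ 0.6147 -0.0597] res 0.0006268522923861056
top pad [(0.88, array([ 0.6242, -0.0565]))]
top peg [(0.86, array([0.6317, 0.0087]))]
top notch []
top pin [(0.78, array([ 0.6654, -0.0112]))]
 red 11 [339. 154.] [ 6.842e-01 -5.000e-04]
 blue 24 [340.7 164.6] z.08 [ 0.6396 -0.0049]
 white 62 [364.1 193.2] [ 0.5479 -0.0824]
 plate fit 0.65 [ 0.6538 -0.0008] res 0.012001483630433171
```

Call:
step_arm(dp=[[0.03, 0.014, -0.02], [0.06, 0.028, -0.05], [0.09, 0.042, -0.08], [0.12, 0.055, -0.11], [0.144, 0.068, -0.13]], angular=[[0, 0, -8], [0, 0, -16], [0, 0, -24], [0, 0, -32], [0, 0, -40]])

```text
clock: 3.15
tool_pos: [0.6615, -0.0236, 0.1999]
ee_rot: [[0.904, -0.428, -0.003], [-0.428, -0.904, 0.0], [-0.003, 0.001, -1.0]]
contact_force: [-0.4, -0.3, -0.1]
gripper_width: 0.005
```

Call:
step_arm(dp=[[0, 0, 0], [0, 0, 0], [0, 0, 0], [0, 0, 0], [0, 0, 0]], angular=[[0, 0, -8], [0, 0, -16], [0, 0, -21], [0, 0, -21], [0, 0, -21]])

```text
clock: 3.65
tool_pos: [0.6612, -0.0242, 0.2028]
ee_rot: [[0.696, -0.718, -0.0], [-0.718, -0.696, 0.0], [-0.0, 0.0, -1.0]]
contact_force: [-0.3, -0.5, 0.6]
gripper_width: 0.007
```

```bash
python3 - <<'E'
from meas import *
s=arm.observe(); print(s["clock"],s["tool_pos"],s["joint_pos"],s["contact_force"])
R=np.array(s["ee_rot"]);print(np.degrees(np.arctan2(R[1,1],R[0,1])))
meas("wrist","wrist3")
E
```

```text
3.65 [ 0.66118449 -0.02422529  0.20282304] [-7.42788542e-02  2.48276454e-01  1.65141038e+00  2.45402851e-05
  1.24206293e+00  2.29752955e+00] [-0.29542444 -0.4716901   0.55999639]
-135.8950648028901
wrist pad [(0.95, array([ 0.6143, -0.06  ]))]
wrist peg [(0.78, array([ 0.6434, -0.0067]))]
wrist notch [(0.64, array([ 0.5917, -0.1233]))]
wrist pin [(0.68, array([ 0.6666, -0.0105]))]
 red 163 [288.  183.1] [ 6.827e-01 -6.000e-04]
 blue 500 [322.4 226.6] z.08 [ 0.6377 -0.0039]
 blue 8 [273.5 255. ] z.08 [0.6508 0.0468]
 blue 10 [360.5 255. ] z.08 [ 0.5936 -0.0085]
 blue 13 [373. 255.] z.08 [ 0.5854 -0.0164]
 blue 41 [404. 255.] z.08 [ 0.5649 -0.0362]
 blue 21 [436. 255.] z.08 [ 0.5437 -0.0566]
 blue 8 [451.5 260.5] z.08 [ 0.5292 -0.0629]
 white 272 [449.  167.5] [ 0.5893 -0.1204]
 plate fit 0.81 [ 0.6158 -0.0602] res 0.0014082008766255621
```

View pics/wrist3.png

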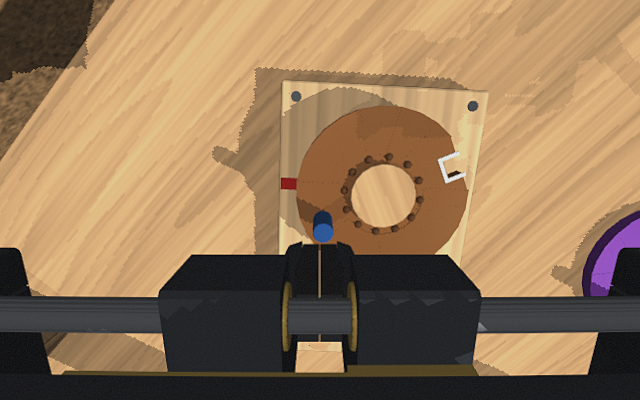

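The peg is at about (322, 227), clear of the finger's line down, so I'll descend beside it on the clockwise side.

Call:
step_arm(dp=[[0, 0, -0.04], [0, 0, -0.08], [0, 0, -0.105], [0, 0, -0.118], [0, 0, -0.118]], angular=[[0, 0, 0], [0, 0, 0], [0, 0, 0], [0, 0, 0], [0, 0, 0]])

```text
clock: 4.45
tool_pos: [0.6595, -0.0238, 0.0825]
ee_rot: [[0.695, -0.719, -0.004], [-0.719, -0.695, 0.0], [-0.003, 0.003, -1.0]]
contact_force: [-0.2, -0.7, 0.4]
gripper_width: 0.008
```

```bash
cat > plan.py <<'E'
from h import *
import sys
C=np.array([.615,-.060]); r=.06
s=arm.observe(); p=np.array(s["tool_pos"]);R=np.array(s["ee_rot"])
yaw=np.degrees(np.arctan2(R[1,1],R[0,1])); print(s["clock"],np.round(p,4),"yaw",yaw,"F",np.round(s["contact_force"],2))
d=p[:2]-C; print("phi",np.degrees(np.arctan2(d[1],d[0]))%360,"r",np.hypot(*d))
for phi in map(float,sys.argv[1:]):
    q=C+r*np.array([np.cos(np.radians(phi)),np.sin(np.radians(phi))])
    print(phi,np.round(q-p[:2],4),"dyaw",round(phi-180-yaw,1))
E
python3 plan.py 44 50 56 62 68
```

```text
4.45 [ 0.6595 -0.0238  0.0825] yaw -135.98841712176448 F [-0.2  -0.72  0.45]
phi 39.113300113660976 r 0.05732350208544257
44.0 [-0.0013  0.0055] dyaw -0.0
50.0 [-0.0059  0.0098] dyaw 6.0
56.0 [-0.0109  0.0136] dyaw 12.0
62.0 [-0.0163  0.0168] dyaw 18.0
68.0 [-0.022   0.0195] dyaw 24.0
```

Call:
step_arm(dp=[[-0.001, 0.0055, 0.001], [-0.006, 0.01, 0.001], [-0.011, 0.0135, 0.001], [-0.016, 0.017, 0.001], [-0.022, 0.0195, 0.001]], angular=[[0, 0, 0], [0, 0, 6], [0, 0, 12], [0, 0, 18], [0, 0, 24]])

```text
clock: 4.95
tool_pos: [0.6413, -0.0039, 0.0891]
ee_rot: [[0.929, -0.37, 0.005], [-0.37, -0.929, -0.0], [0.005, -0.002, -1.0]]
contact_force: [1.0, -0.2, 0.1]
gripper_width: 0.005
```

```bash
python3 plan.py 74 80 86 92 98; python3 - <<'E'
from h import *
save("s2",camera("scene")[150:310,240:440])
im=cv2.imread("pics/s2.png");cv2.imwrite("pics/s2.png",cv2.resize(im,None,fx=3.5,fy=3.5))
E
```

```text
4.95 [ 0.6413 -0.0039  0.0891] yaw -111.73250981324435 F [ 1.01 -0.17  0.05]
phi 64.8957300445671 r 0.061897587858345225
74.0 [-0.0097  0.0016] dyaw 5.7
80.0 [-0.0158  0.003 ] dyaw 11.7
86.0 [-0.0221  0.0038] dyaw 17.7
92.0 [-0.0284  0.0039] dyaw 23.7
98.0 [-0.0346  0.0034] dyaw 29.7
```

View pics/s2.png

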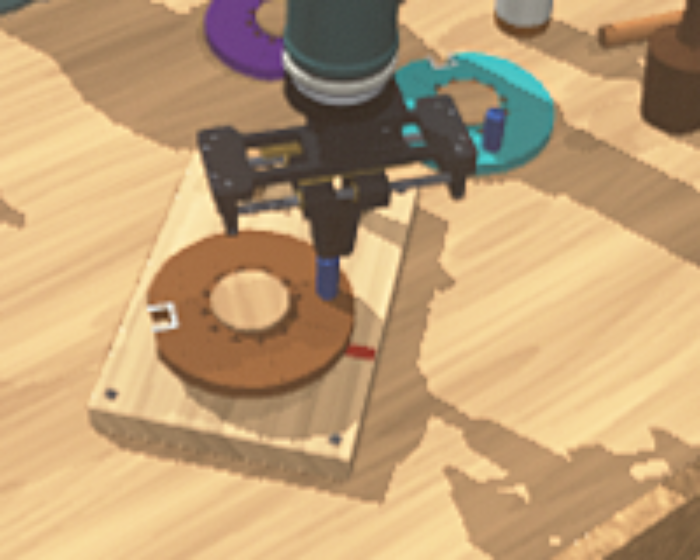

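```bash
python3 - <<'E'
from h import *
s=arm.observe();p=np.array(s["tool_pos"])
z=lambda q:np.round(((q[0]-240)*3.5,(q[1]-150)*3.5))
print("tip",z(proj("scene",p-[0,0,.014])),"tcp",z(proj("scene",p)))
for h in (.06,.1): print(h,[z(proj("scene",[.615+.06*np.cos(a),-.06+.06*np.sin(a),h])) for a in np.radians([67,75,85])])
save("t2",cv2.resize(camera("top")[110:240,290:430],None,fx=5,fy=4.6))
print(camera_params("scene")["world_from_camera"])
from bench import *
for r in spot_point("peg","scene"): print(r["p"],z((r["at"][1]*640,r["at"][0]*400)))
E
```

```text
tip [327. 279.] tcp [328. 266.]
0.06 [array([324., 291.]), array([321., 284.]), array([315., 275.])]
0.1 [array([326., 255.]), array([322., 247.]), array([316., 238.])]
[[ 0.57182322  0.55389708 -0.60515802  1.24939594]
 [ 0.82036868 -0.38277981  0.42482332 -0.48933994]
 [ 0.00366613 -0.73937652 -0.6732822   0.91055473]
 [ 0.          0.          0.          1.        ]]
0.94 [321. 295.]
0.73 [490. 152.]
0.59 [-41. 176.]
0.58 [279. -18.]
```

View pics/t2.png

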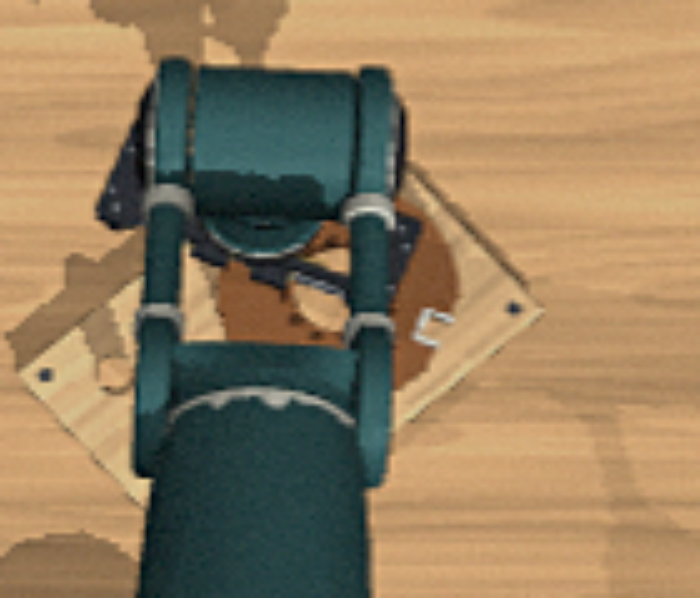

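```bash
python3 - <<'E'
from h import *
s=arm.observe();print(s["clock"],s["tool_pos"],s["contact_force"],s["ft_torque"],s["joint_torque"])
save("w4",camera("wrist")); 
P=camera_params("wrist"); p=np.array(s["tool_pos"])
print(proj("wrist",p-[0,0,.014],P), proj("wrist",[.638,-.004,.1],P),proj("wrist",[.638,-.004,.06],P))
c=cv2.imread("pics/w4.png")[160:360,200:440]; cv2.imwrite("pics/w4z.png",cv2.resize(c,None,fx=2.9,fy=2.9))
print(onz("scene",(240+335/3.5,150+250/3.5),.075),onz("scene",(240+335/3.5,150+250/3.5),.1))
E
```

```text
5.1 [ 0.640768   -0.00409096  0.08846928] [-0.70517563 -0.9579513   0.52078886] [0.07378598 0.01903967 0.02286526] [ 1.46748265e-01 -4.87048995e+01 -3.17937112e+01  1.10039371e-02
 -3.18169536e-02 -2.44464632e-01]
(np.float64(318.4987549216714), np.float64(237.14736842500358)) (np.float64(320.26539385400656), np.float64(260.22907464279183)) (np.float64(320.18066780060497), np.float64(232.84889929672605))
[0.61934555 0.01948174 0.075     ] [0.63819681 0.00425768 0.1       ]
```

View pics/w4.png

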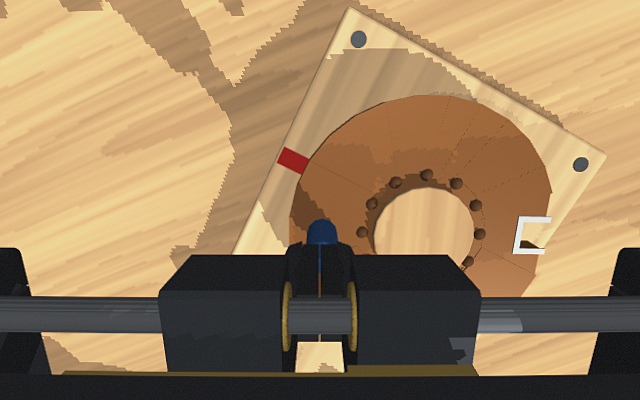

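View pics/w4z.png

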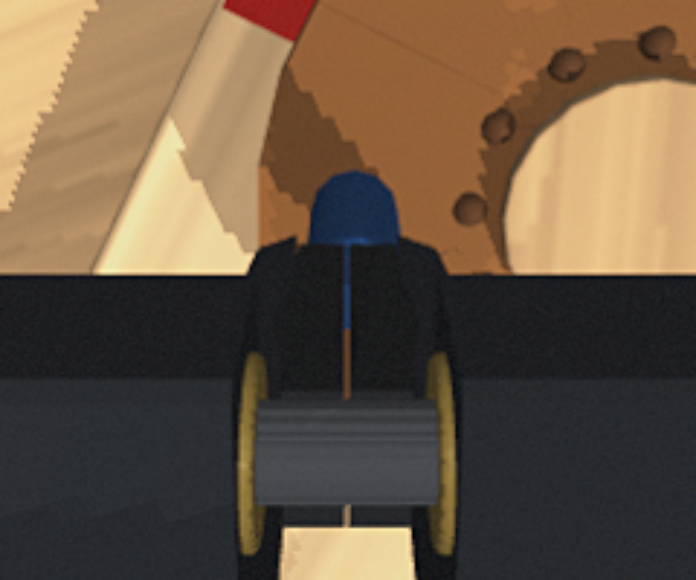

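The finger has passed over the peg without moving it. In both the scene view (tip at about (335, 250) in the zoom, projected at (327, 279)) and the wrist view, the tips look about 25–30 mm higher than I assumed. I'll back off and check the tip height against the images.

Call:
step_arm(dp=[[0.006, -0.0045, 0], [0.011, -0.009, 0], [0.016, -0.0145, 0], [0.022, -0.0205, 0], [0.022, -0.0205, 0]], angular=[[0, 0, -6], [0, 0, -12], [0, 0, -18], [0, 0, -24], [0, 0, -24]])

```text
clock: 5.65
tool_pos: [0.6628, -0.0258, 0.0869]
ee_rot: [[0.693, -0.721, 0.002], [-0.721, -0.693, -0.0], [0.002, -0.001, -1.0]]
contact_force: [-0.4, 0.5, 0.3]
gripper_width: 0.003
```

```bash
cat > sv.py <<'E'
from h import *
import sys
n=sys.argv[1]
im=camera("scene"); save(n,cv2.resize(im[170:290,270:400],None,fx=5,fy=5,interpolation=2))
s=arm.observe();p=np.array(s["tool_pos"]);print(s["clock"],np.round(p,4),np.round(s["contact_force"],2))
z=lambda q:np.round(((q[0]-270)*5,(q[1]-170)*5))
R=np.array(s["ee_rot"])
for dz in (-.014,0,.014): print(dz,[z(proj("scene",p+R@[a,b,0]+[0,0,dz])) for a,b in((.009,0),(-.009,0),(0,.0175),(0,-.0175))])
E
python3 sv.py s3
```

```text
5.7 [ 0.6622 -0.0254  0.0867] [-0.74  0.05  0.16]
-0.014 [array([306., 357.]), array([312., 331.]), array([276., 339.]), array([342., 349.])]
0 [array([307., 339.]), array([313., 313.]), array([276., 321.]), array([343., 331.])]
0.014 [array([308., 320.]), array([313., 295.]), array([277., 303.]), array([344., 312.])]
```

View pics/s3.png

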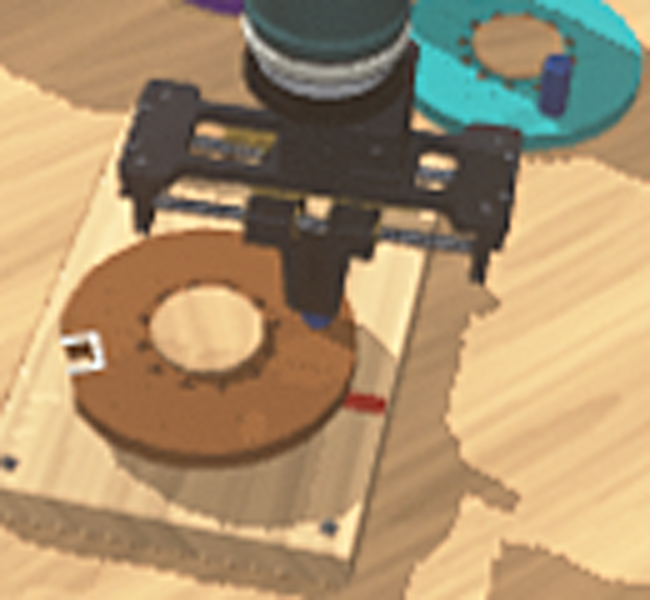

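The tip shows at about (315, 318), which corresponds to roughly 14 mm above the reported TCP. I'll lower in small steps and watch the force and picture.

Call:
step_arm(dp=[[0, 0, -0.005], [0, 0, -0.01], [0, 0, -0.014], [0, 0, -0.014]], angular=[[0, 0, 0], [0, 0, 0], [0, 0, 0], [0, 0, 0]])

```text
clock: 6.1
tool_pos: [0.6601, -0.0247, 0.0706]
ee_rot: [[0.695, -0.719, -0.002], [-0.719, -0.695, 0.0], [-0.002, 0.001, -1.0]]
contact_force: [0.6, -0.3, -0.3]
gripper_width: 0.004
```

```bash
python3 sv.py s4
```

```text
6.15 [ 0.6605 -0.0248  0.0711] [ 0.23  1.21 -0.53]
-0.014 [array([304., 374.]), array([310., 349.]), array([274., 356.]), array([340., 366.])]
0 [array([305., 356.]), array([311., 331.]), array([275., 339.]), array([341., 348.])]
0.014 [array([306., 338.]), array([311., 313.]), array([275., 321.]), array([342., 330.])]
```

View pics/s4.png

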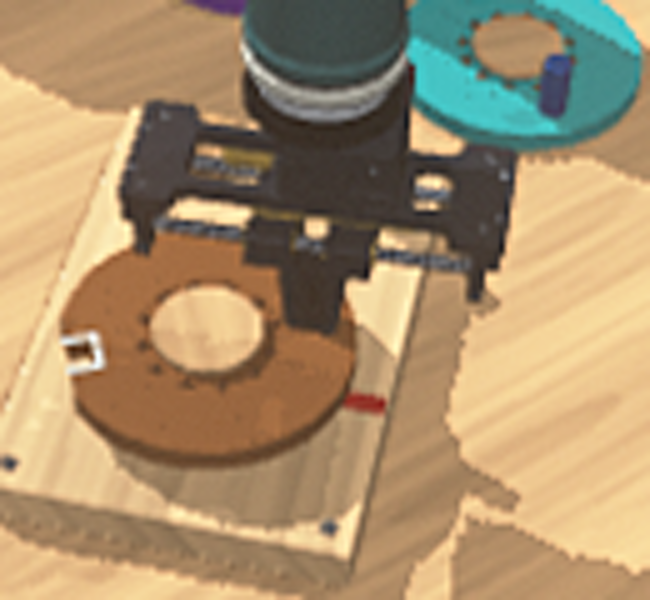

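Call:
step_arm(dp=[[0, 0, -0.005], [0, 0, -0.009], [0, 0, -0.009]], angular=[[0, 0, 0], [0, 0, 0], [0, 0, 0]])

```text
clock: 6.45
tool_pos: [0.6605, -0.0249, 0.062]
ee_rot: [[0.695, -0.719, -0.001], [-0.719, -0.695, 0.0], [-0.001, 0.001, -1.0]]
contact_force: [-0.3, -1.1, 0.1]
gripper_width: 0.005
```

Call:
step_arm(dp=[[-0.002, 0.006, 0.0], [-0.007, 0.0105, 0.0], [-0.012, 0.0145, 0.0], [-0.012, 0.0145, 0.0]], angular=[[0, 0, 0], [0, 0, 6], [0, 0, 12], [0, 0, 12]])

```text
clock: 6.85
tool_pos: [0.6487, -0.0097, 0.0631]
ee_rot: [[0.83, -0.558, -0.0], [-0.558, -0.83, 0.0], [-0.0, -0.0, -1.0]]
contact_force: [-0.6, 0.8, -0.3]
gripper_width: 0.004
```

```bash
python3 sv.py s5;python3 plan.py 60 66 72 78 84 90
```

```text
6.9 [ 0.649  -0.01    0.0631] [ 0.38  0.24 -0.23]
-0.014 [array([317., 359.]), array([315., 333.]), array([284., 346.]), array([349., 346.])]
0 [array([318., 341.]), array([316., 316.]), array([284., 329.]), array([350., 328.])]
0.014 [array([319., 323.]), array([317., 298.]), array([285., 311.]), array([351., 310.])]
6.9 [ 0.649  -0.01    0.0631] yaw -124.09387615296959 F [ 0.38  0.24 -0.23]
phi 55.75302469273002 r 0.060502897462994
60.0 [-0.004   0.0019] dyaw 4.1
66.0 [-0.0096  0.0048] dyaw 10.1
72.0 [-0.0155  0.0071] dyaw 16.1
78.0 [-0.0216  0.0087] dyaw 22.1
84.0 [-0.0278  0.0097] dyaw 28.1
90.0 [-0.034  0.01 ] dyaw 34.1
```

View pics/s5.png

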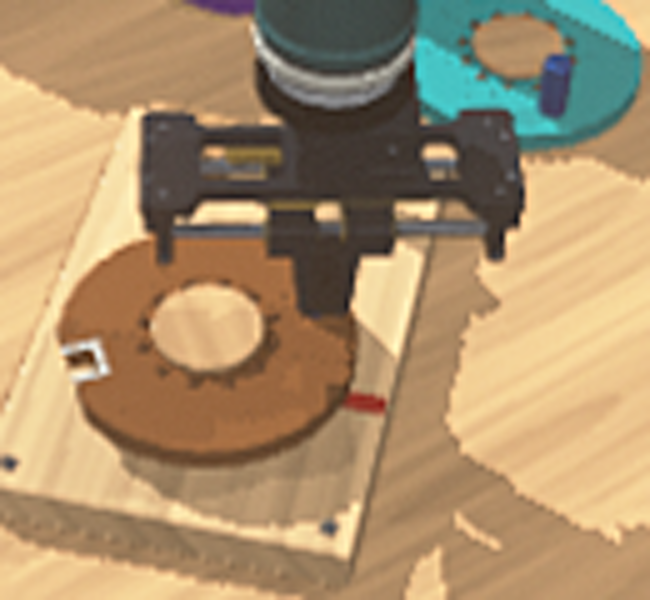

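The notch moved from (83, 353) to (85, 360), so the plate is turning. I'll keep going.

Call:
step_arm(dp=[[-0.004, 0.002, 0], [-0.0095, 0.005, 0], [-0.0155, 0.007, 0], [-0.0215, 0.0085, 0], [-0.028, 0.0095, 0]], angular=[[0, 0, 4], [0, 0, 10], [0, 0, 16], [0, 0, 22], [0, 0, 28]])

```text
clock: 7.4
tool_pos: [0.622, -0.0008, 0.0634]
ee_rot: [[0.995, -0.103, 0.002], [-0.103, -0.995, 0.0], [0.002, -0.0, -1.0]]
contact_force: [1.1, 0.6, -0.9]
gripper_width: 0.004
```

```bash
python3 plan.py 90 96 102 108 114; python3 sv.py s6
```

```text
7.4 [ 0.622  -0.0008  0.0634] yaw -95.91233958851984 F [ 1.09  0.56 -0.95]
phi 83.29089623905062 r 0.059608038553171754
90.0 [-0.007   0.0008] dyaw 5.9
96.0 [-0.0132  0.0005] dyaw 11.9
102.0 [-0.0194 -0.0005] dyaw 17.9
108.0 [-0.0255 -0.0021] dyaw 23.9
114.0 [-0.0314 -0.0044] dyaw 29.9
7.45 [ 0.6206 -0.0007  0.0631] [-0.63 -0.24 -0.35]
-0.014 [array([307., 317.]), array([290., 296.]), array([271., 318.]), array([326., 295.])]
0 [array([308., 300.]), array([291., 278.]), array([271., 301.]), array([327., 278.])]
0.014 [array([309., 282.]), array([292., 261.]), array([272., 283.]), array([328., 260.])]
```

View pics/s6.png

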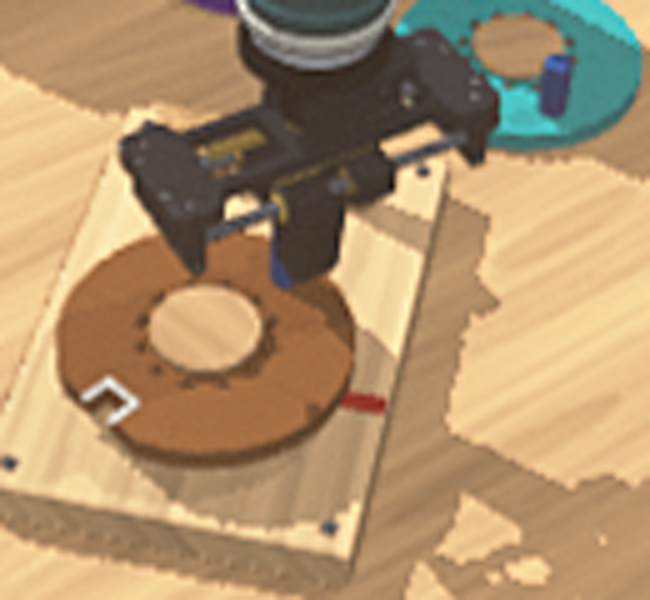

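```bash
python3 - <<'E'
from h import *
s=arm.observe();p=np.array(s["tool_pos"]);R=np.array(s["ee_rot"])
for b in (.085,.093):
  for z in (.07,.08,.09,.1,.11,.12): print(b,z,[np.round(((q[0]-270)*5,(q[1]-170)*5)) for q in [proj("scene",np.r_[(p+R@[0,b*sg,0])[:2],z]) for sg in (1,-1)]])
im=camera("wrist");save("w6",im)
for t,z in (("file_handle",.028),("sanding_block",.028)):
  for r in spot_point(t,"top" if 0 else "wrist"): print(t,r["p"],onz("wrist",(r["at"][1]*640,r["at"][0]*400),z))
E
```

```text
0.085 0.07 [array([160., 337.]), array([432., 226.])]
0.085 0.08 [array([160., 325.]), array([433., 213.])]
0.085 0.09 [array([160., 312.]), array([434., 200.])]
0.085 0.1 [array([159., 298.]), array([435., 187.])]
0.085 0.11 [array([159., 285.]), array([437., 174.])]
0.085 0.12 [array([159., 272.]), array([438., 161.])]
0.093 0.07 [array([147., 343.]), array([444., 221.])]
0.093 0.08 [array([147., 330.]), array([445., 208.])]
0.093 0.09 [array([146., 317.]), array([446., 195.])]
0.093 0.1 [array([146., 304.]), array([448., 182.])]
0.093 0.11 [array([145., 291.]), array([449., 169.])]
0.093 0.12 [array([145., 277.]), array([450., 156.])]
sanding_block 0.56 [ 0.66788053 -0.0129455   0.028     ]
```

View pics/w6.png

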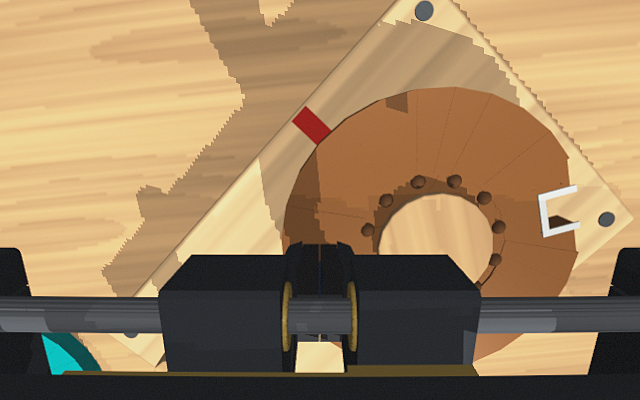

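The gripper body's ends are about 0.15 m up, well clear of the file handle and block. Continuing.

Call:
step_arm(dp=[[-0.006, 0.0005, 0], [-0.012, 0.0005, 0], [-0.018, -0.0005, 0], [-0.024, -0.002, 0], [-0.03, -0.0045, 0]], angular=[[0, 0, 6], [0, 0, 12], [0, 0, 18], [0, 0, 24], [0, 0, 30]])

```text
clock: 8.1
tool_pos: [0.5921, -0.0053, 0.0633]
ee_rot: [[0.913, 0.408, 0.002], [0.408, -0.913, 0.0], [0.002, 0.0, -1.0]]
contact_force: [1.2, 0.5, -0.2]
gripper_width: 0.002
```

```bash
python3 plan.py 119 125 131 137 143
```

```text
8.1 [ 0.5921 -0.0053  0.0633] yaw -65.94609536768345 F [ 1.22  0.5  -0.23]
phi 112.7687813775455 r 0.059273755507640136
119.0 [-0.0061 -0.0022] dyaw 4.9
125.0 [-0.0115 -0.0055] dyaw 10.9
131.0 [-0.0164 -0.0094] dyaw 16.9
137.0 [-0.0209 -0.0137] dyaw 22.9
143.0 [-0.025  -0.0185] dyaw 28.9
```

Call:
step_arm(dp=[[-0.006, -0.002, 0], [-0.0115, -0.0055, 0], [-0.0165, -0.0095, 0], [-0.021, -0.0135, 0], [-0.025, -0.0185, 0]], angular=[[0, 0, 5], [0, 0, 11], [0, 0, 17], [0, 0, 23], [0, 0, 29]])

```text
clock: 8.6
tool_pos: [0.567, -0.024, 0.0633]
ee_rot: [[0.601, 0.799, 0.001], [0.799, -0.601, 0.0], [0.001, 0.001, -1.0]]
contact_force: [0.3, 0.8, -0.4]
gripper_width: 0.003
```

```bash
python3 plan.py 149 155 161 167 173; python3 sv.py s7
```

```text
8.6 [ 0.567  -0.024   0.0633] yaw -36.94286889394377 F [ 0.33  0.76 -0.39]
phi 143.13770455707785 r 0.059961136462155576
149.0 [-0.0035 -0.0051] dyaw 5.9
155.0 [-0.0064 -0.0106] dyaw 11.9
161.0 [-0.0088 -0.0164] dyaw 17.9
167.0 [-0.0105 -0.0225] dyaw 23.9
173.0 [-0.0116 -0.0287] dyaw 29.9
8.65 [ 0.5661 -0.0248  0.0631] [-1.04 -0.38 -0.48]
-0.014 [array([222., 266.]), array([190., 265.]), array([205., 288.]), array([207., 243.])]
0 [array([222., 248.]), array([190., 248.]), array([205., 271.]), array([207., 226.])]
0.014 [array([222., 231.]), array([190., 230.]), array([205., 253.]), array([207., 208.])]
```

View pics/s7.png

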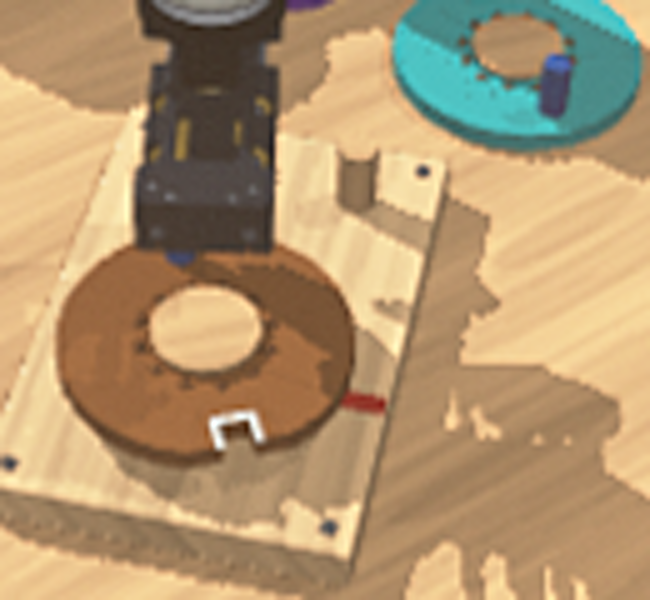

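The notch is now at (237, 430) in the zoom, moving toward the red strip, and the file handle hasn't moved.

Call:
step_arm(dp=[[-0.0035, -0.005, 0], [-0.0065, -0.0105, 0], [-0.009, -0.0165, 0], [-0.0105, -0.0225, 0], [-0.0115, -0.0285, 0]], angular=[[0, 0, 6], [0, 0, 12], [0, 0, 18], [0, 0, 24], [0, 0, 30]])

```text
clock: 9.15
tool_pos: [0.5552, -0.0525, 0.0631]
ee_rot: [[0.122, 0.992, 0.001], [0.992, -0.122, 0.0], [0.0, 0.001, -1.0]]
contact_force: [-0.7, 1.4, -0.8]
gripper_width: 0.006
```

```bash
python3 plan.py 178 183 188 192 196; python3 sv.py s8;python3 - <<'E'
from meas import *
meas("wrist","w8",c0=np.array([.615,-.06]))
E
```

```text
9.15 [ 0.5552 -0.0525  0.0631] yaw -7.030328391516041 F [-0.66  1.41 -0.77]
phi 172.83289859248427 r 0.06022964482835362
178.0 [-0.0002 -0.0054] dyaw 5.0
183.0 [-0.0002 -0.0107] dyaw 10.0
188.0 [ 0.0003 -0.0159] dyaw 15.0
192.0 [ 0.0011 -0.02  ] dyaw 19.0
196.0 [ 0.0021 -0.0241] dyaw 23.0
9.2 [ 0.5551 -0.0534  0.0631] [ 0.23 -0.2   0.04]
-0.014 [array([167., 269.]), array([138., 280.]), array([167., 295.]), array([138., 255.])]
0 [array([166., 252.]), array([137., 263.]), array([166., 278.]), array([138., 237.])]
0.014 [array([166., 234.]), array([136., 245.]), array([166., 260.]), array([137., 219.])]
wrist pad [(0.64, array([ 0.6145, -0.0593]))]
wrist peg []
wrist notch [(0.69, array([ 0.6747, -0.0434]))]
wrist pin []
 red 268 [534.2 106.4] [0.6863 0.0017]
 blue 20 [629.6 248.3] z.08 [ 0.704 -0.067]
 blue 70 [248.5 255. ] z.08 [ 0.5224 -0.0481]
 blue 78 [417.4 255.7] z.08 [ 0.6019 -0.058 ]
 blue 9 [612.2 279.9] z.08 [ 0.6973 -0.0829]
 blue 8 [319.1 285.5] z.08 [ 0.5537 -0.068 ]
 blue 12 [597.2 338.5] z.08 [ 0.6932 -0.1162]
 blue 11 [593.1 355. ] z.08 [ 0.6921 -0.1263]
 blue 9 [589.3 369.9] z.08 [ 0.691  -0.1357]
 white 737 [554.  209.1] [ 0.6795 -0.05  ]
 plate fit 0.8 [ 0.6142 -0.0608] res 0.001523758805260074
```

View pics/w8.png

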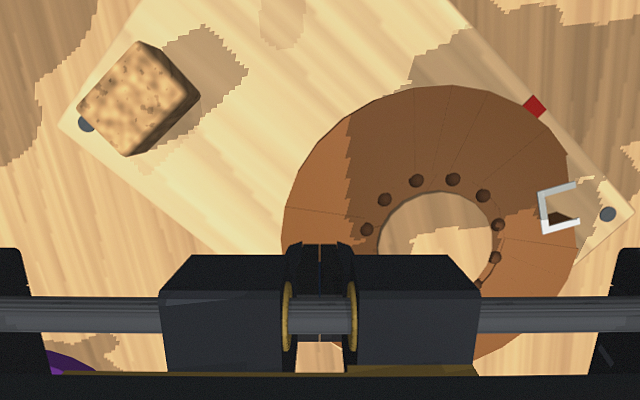

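View pics/s8.png

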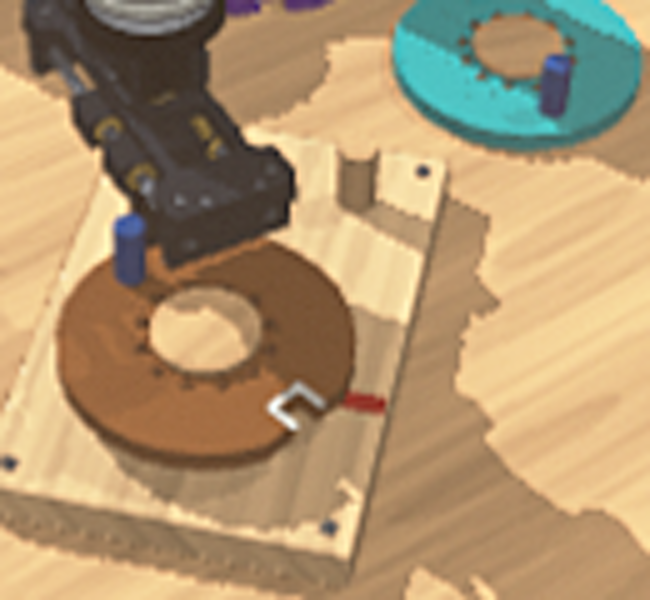

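The notch is about 9–10° round, the strip at 41°, so about 31° remain. I'll advance 23° and then measure.

Call:
step_arm(dp=[[0, -0.0055, 0], [0, -0.0105, 0], [0.0005, -0.016, 0], [0.001, -0.02, 0], [0.002, -0.024, 0]], angular=[[0, 0, 5], [0, 0, 10], [0, 0, 15], [0, 0, 19], [0, 0, 23]])

```text
clock: 10.0
tool_pos: [0.5567, -0.0761, 0.0629]
ee_rot: [[-0.277, 0.961, -0.0], [0.961, 0.277, 0.001], [0.001, -0.0, -1.0]]
contact_force: [-0.2, 1.0, 0.4]
gripper_width: 0.004
```

```bash
python3 plan.py 198 200 202 204; python3 sv.py s9;python3 - <<'E'
from meas import *
meas("wrist","w9",c0=np.array([.615,-.06]))
E
```

```text
10.0 [ 0.5567 -0.0761  0.0629] yaw 16.06872747661722 F [-0.24  1.04  0.36]
phi 195.42312239068968 r 0.06052281608895708
198.0 [ 0.0013 -0.0024] dyaw 1.9
200.0 [ 0.002  -0.0044] dyaw 3.9
202.0 [ 0.0027 -0.0064] dyaw 5.9
204.0 [ 0.0035 -0.0083] dyaw 7.9
10.05 [ 0.5569 -0.0767  0.0629] [-0.5  -0.23 -0.46]
-0.014 [array([129., 285.]), array([108., 304.]), array([143., 309.]), array([ 95., 280.])]
0 [array([129., 268.]), array([107., 286.]), array([142., 292.]), array([ 94., 262.])]
0.014 [array([128., 250.]), array([106., 268.]), array([142., 274.]), array([ 93., 245.])]
wrist pad [(0.57, array([ 0.6158, -0.0621]))]
wrist peg []
wrist notch []
wrist pin []
 red 11 [567.4 152. ] [0.6864 0.0069]
 red 42 [569.4 163.2] [0.6907 0.0012]
 blue 8 [626.5 248.1] z.08 [ 0.6974 -0.0315]
 blue 71 [249.1 255. ] z.08 [ 0.5249 -0.0847]
 blue 9 [358.1 255.1] z.08 [ 0.5745 -0.0704]
 blue 31 [407. 255.] z.08 [ 0.5967 -0.0639]
 blue 11 [435. 255.] z.08 [ 0.6095 -0.0602]
 blue 9 [319.3 270.2] z.08 [ 0.559 -0.083]
 blue 10 [613.2 276. ] z.08 [ 0.6984 -0.0465]
 blue 10 [319.3 280.3] z.08 [ 0.5605 -0.0881]
 blue 10 [319.2 291.9] z.08 [ 0.5622 -0.0941]
 blue 8 [344.1 362.1] z.08 [ 0.586  -0.1298]
 white 675 [554.8 210.5] [ 0.6705 -0.0258]
 plate fit 0.59 [ 0.6143 -0.0611] res 0.0014903890724471472
```

View pics/w9.png

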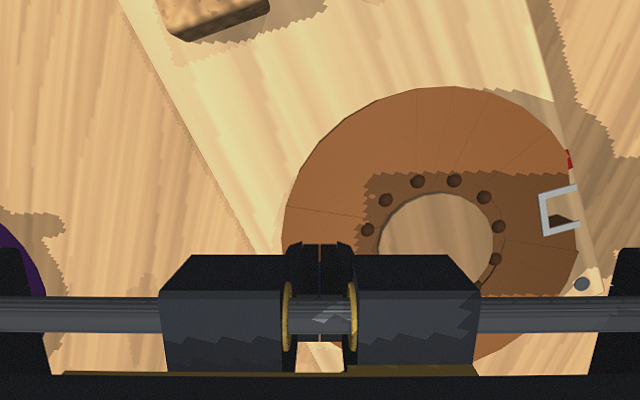

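View pics/s9.png

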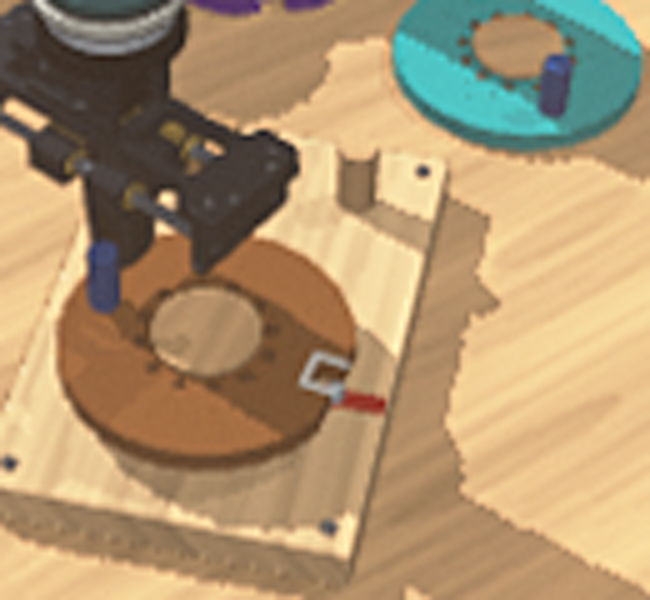

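About 9.5° remain (notch 31.4°, strip 41°). I'll advance 8.5°, then back off tangentially and rise for a precise look.

Call:
step_arm(dp=[[0.001, -0.0025, 0], [0.002, -0.0045, 0], [0.003, -0.0065, 0], [0.0035, -0.0085, 0], [0.0035, -0.0085, 0]], angular=[[0, 0, 2], [0, 0, 4], [0, 0, 6], [0, 0, 8], [0, 0, 8]])

```text
clock: 10.85
tool_pos: [0.5602, -0.0848, 0.0629]
ee_rot: [[-0.406, 0.914, 0.0], [0.914, 0.406, 0.0], [0.0, 0.0, -1.0]]
contact_force: [0.4, 1.0, 0.2]
gripper_width: 0.002
```

Call:
step_arm(dp=[[-0.002, 0.006, 0], [-0.004, 0.012, 0], [-0.004, 0.012, 0.04], [-0.004, 0.012, 0.08], [-0.004, 0.012, 0.12]], angular=[[0, 0, 0], [0, 0, 0], [0, 0, 0], [0, 0, 0], [0, 0, 0]])

```text
clock: 11.35
tool_pos: [0.5554, -0.0722, 0.1837]
ee_rot: [[-0.407, 0.914, -0.001], [0.914, 0.407, 0.0], [0.001, -0.001, -1.0]]
contact_force: [0.3, -0.7, -0.2]
gripper_width: 0.007
```

Call:
step_arm(dp=[[-0.02, 0.0, 0.03], [-0.04, 0.0, 0.05], [-0.04, 0.0, 0.05], [-0.04, 0.0, 0.05]], angular=[[0, 0, -8], [0, 0, -16], [0, 0, -24], [0, 0, -24]])

```text
clock: 11.75
tool_pos: [0.5162, -0.0726, 0.2342]
ee_rot: [[0.001, 1.0, 0.003], [1.0, -0.001, -0.0], [-0.0, 0.003, -1.0]]
contact_force: [0.2, 0.4, 0.2]
gripper_width: 0.005
```

```bash
python3 plan.py; python3 sv.py s10;python3 - <<'E'
from meas import *
meas("wrist","w10",c0=np.array([.615,-.06]))
E
```

```text
11.75 [ 0.5162 -0.0726  0.2342] yaw -0.0315636037078303 F [0.16 0.39 0.23]
phi 187.24847624410316 r 0.09957614467782268
11.8 [ 0.516  -0.0726  0.2332] [-0.75  0.5  -0.5 ]
-0.014 [array([87.,  7.]), array([56., 20.]), array([90., 31.]), array([53., -4.])]
0 [array([ 85., -15.]), array([55., -2.]), array([89., 10.]), array([ 52., -26.])]
0.014 [array([ 84., -36.]), array([ 54., -24.]), array([ 88., -12.]), array([ 51., -48.])]
wrist pad [(0.68, array([ 0.6145, -0.063 ]))]
wrist peg [(0.84, array([ 0.5718, -0.0982]))]
wrist notch [(0.62, array([ 0.6641, -0.0161]))]
wrist pin [(0.57, array([ 0.6651, -0.015 ]))]
 red 133 [478.  108.4] [ 0.6837 -0.0011]
 blue 426 [374.8 213.8] z.08 [ 0.5709 -0.1016]
 blue 28 [366.2 255. ] z.08 [ 0.5642 -0.145 ]
 blue 47 [404. 255.] z.08 [ 0.6024 -0.145 ]
 blue 15 [436. 255.] z.08 [ 0.6349 -0.145 ]
 white 239 [471.  125.3] [ 0.6644 -0.0175]
 plate fit 0.73 [ 0.6149 -0.0612] res 0.0005487640417969897
```

View pics/w10.png

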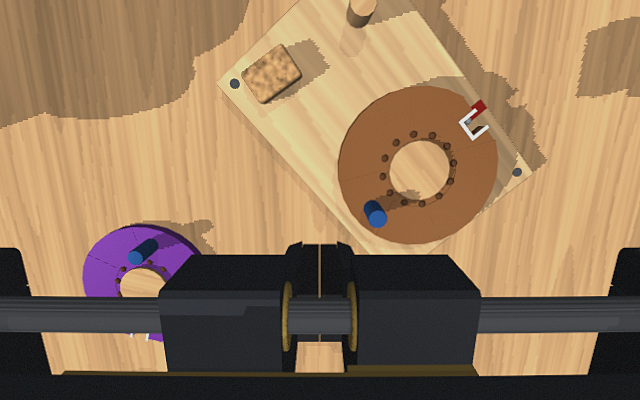

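View pics/s10.png

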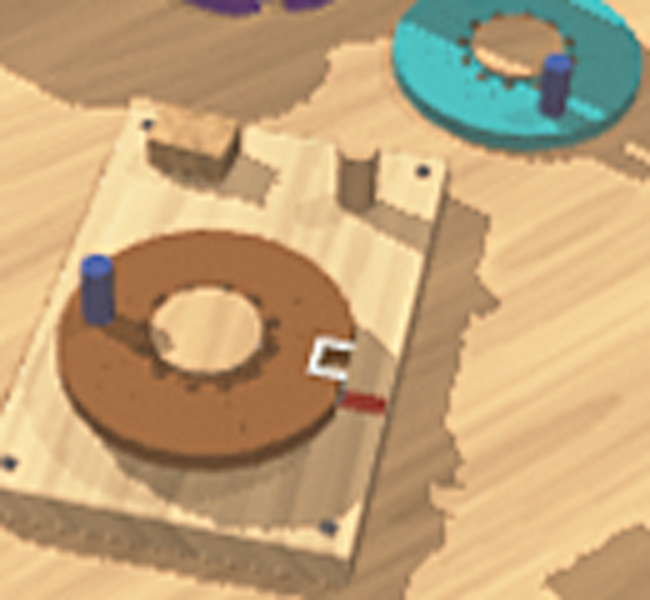

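The notch bracket (41.4°) and the strip (41.1°) now agree. I'll check the lateral fit with rectified crops.

```bash
python3 - <<'E'
from meas import *
P=camera_params("wrist"); im=cv2.imread("pics/w10.png")
C=np.array([.6149,-.0612]); th=np.radians(41.2); u=np.array([np.cos(th),np.sin(th)]); n=np.array([-u[1],u[0]])
outs=[]
for z in (.060,.028):
    # vertical plane parallax handled by calibration; r 55..105mm, t -25..25 mm
    rr=np.arange(55,105,.2)/1000; tt=np.arange(25,-25,-.2)/1000
    M=np.zeros((len(tt),len(rr),2),np.float32)
    for i,t in enumerate(tt):
        for j,r in enumerate(rr):
            M[i,j]=proj("wrist",[*(C+u*r+n*t),z],P)
    o=cv2.remap(im,M[...,0],M[...,1],1); 
    hsv=cv2.cvtColor(o,cv2.COLOR_BGR2HSV).astype(int)
    if z==.028:
        m=((hsv[...,0]<6)|(hsv[...,0]>174))&(hsv[...,1]>150)
    else: m=(hsv[...,1]<70)&(hsv[...,2]>120)
    for r0 in range(60,102,4):
        col=np.where(m[:,(r0-55)*5:(r0-51)*5].mean(1)>.5)[0]
        if len(col): print(z,r0,"t range",25-.2*col.max(),25-.2*col.min())
    cv2.line(o,(0,125),(250,125),(0,255,0),1)
    outs.append(cv2.resize(o,None,fx=1.55,fy=2))
cv2.imwrite("pics/rect.png",np.hstack(outs))
E
```

```text
0.06 60 t range -12.200000000000003 12.0
0.06 64 t range -12.200000000000003 12.0
0.06 68 t range -12.200000000000003 12.2
0.06 72 t range -12.200000000000003 12.0
0.028 80 t range -4.800000000000001 -1.6000000000000014
0.028 84 t range -5.0 6.599999999999998
0.028 88 t range -4.800000000000001 6.399999999999999
0.028 92 t range -4.800000000000001 6.399999999999999
```

View pics/rect.png

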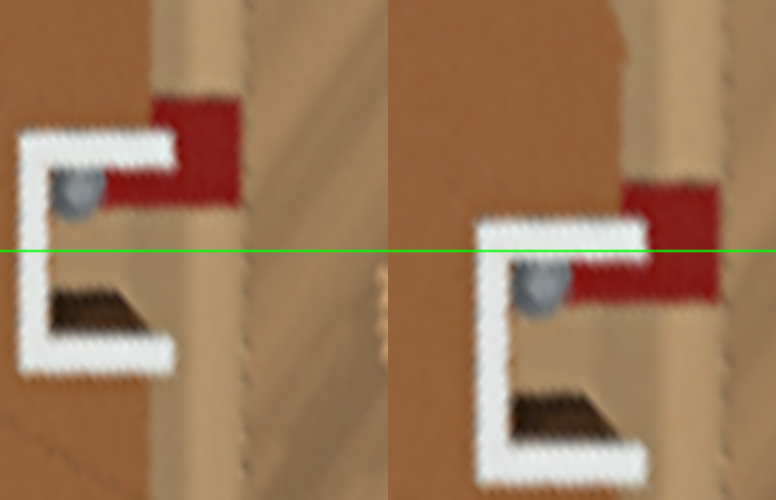

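The bracket is centred on 41.2°. The pin shows inside the notch, about 0.9 mm off-centre at its own height, against a limit of 3.5 mm. Now I'll go over the pad centre, with the gripper turned crosswise to the peg, to press.

Call:
step_arm(dp=[[0.02, 0.002, 0], [0.045, 0.005, 0], [0.07, 0.008, 0], [0.09, 0.011, 0], [0.099, 0.0115, 0]], angular=[[0, 0, -8], [0, 0, -16], [0, 0, -24], [0, 0, -32], [0, 0, -40]])

```text
clock: 12.6
tool_pos: [0.6167, -0.0612, 0.232]
ee_rot: [[0.646, 0.763, -0.001], [0.763, -0.646, 0.0], [-0.0, -0.001, -1.0]]
contact_force: [-0.7, 0.5, -0.3]
gripper_width: 0.003
```

Call:
step_arm(dp=[[0, 0, -0.03], [0, 0, -0.07], [0, 0, -0.11], [0, 0, -0.145], [0, 0, -0.155]], angular=[[0, 0, -8], [0, 0, -9], [0, 0, -9], [0, 0, -9], [0, 0, -9]])

```text
clock: 13.1
tool_pos: [0.6112, -0.0609, 0.0724]
ee_rot: [[0.754, 0.656, -0.009], [0.656, -0.754, 0.001], [-0.006, -0.007, -1.0]]
contact_force: [-0.7, 0.3, -0.6]
gripper_width: 0.0
```

```bash
python3 sv.py s11; python3 -c "
from meas import *
meas('wrist','w11',c0=np.array([.615,-.06]))"
```

```text
13.15 [ 0.6117 -0.061   0.0729] [-0.28 -0.09 -1.26]
-0.014 [array([215., 335.]), array([182., 328.]), array([190., 356.]), array([207., 308.])]
0 [array([215., 317.]), array([182., 311.]), array([190., 338.]), array([206., 290.])]
0.014 [array([215., 299.]), array([181., 292.]), array([189., 320.]), array([206., 272.])]
wrist pad [(0.73, array([ 0.6156, -0.0616]))]
wrist peg []
wrist notch []
wrist pin [(0.6, array([ 0.6669, -0.0126]))]
 red 1039 [320.6  78.8] [ 0.6772 -0.0056]
 blue 11 [288.8 248.4] z.08 [ 0.603  -0.0492]
 blue 11 [229. 255.] z.08 [ 0.5803 -0.0287]
 blue 11 [243. 255.] z.08 [ 0.585  -0.0341]
 blue 12 [255.5 255. ] z.08 [ 0.5891 -0.0389]
 blue 11 [276. 255.] z.08 [ 0.596  -0.0467]
 blue 26 [366.5 255. ] z.08 [ 0.626  -0.0811]
 blue 14 [405.5 255. ] z.08 [ 0.6389 -0.0959]
 blue 17 [422. 255.] z.08 [ 0.6444 -0.1022]
 blue 980 [323.1 356.8] z.08 [ 0.5656 -0.1047]
 blue 8 [344.1 362.5] z.08 [ 0.5705 -0.116 ]
 white 877 [322.7 109.8] [ 0.6648 -0.018 ]
 white 41 [320.9  98.7] [ 0.6682 -0.0138]
 plate fit 0.89 [ 0.6149 -0.0615] res 0.001447408470688541
```

View pics/s11.png

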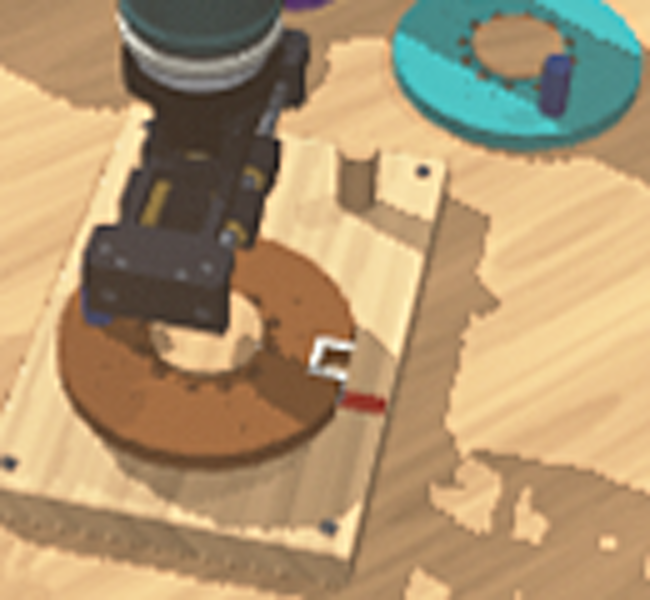

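View pics/w11.png

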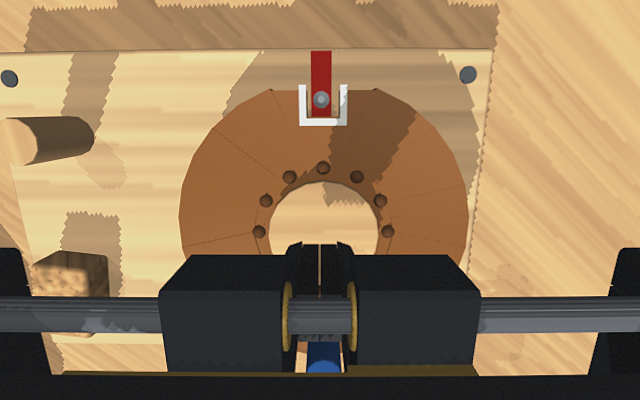

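The pin sits at (321, 99), centred between the bracket's arms (centre at 323), so alignment is good. I'll press down gradually.

Call:
step_arm(dp=[[0.001, 0, -0.005], [0.002, 0, -0.01], [0.002, 0, -0.015], [0.002, 0, -0.018], [0.002, 0, -0.018]], angular=[[0, 0, 0], [0, 0, 0], [0, 0, 0], [0, 0, 0], [0, 0, 0]])

```text
clock: 13.95
tool_pos: [0.6164, -0.0614, 0.0588]
ee_rot: [[0.755, 0.656, -0.002], [0.656, -0.755, 0.0], [-0.001, -0.001, -1.0]]
contact_force: [-0.9, 0.8, -0.1]
gripper_width: 0.003
```

Call:
step_arm(dp=[[0, 0, -0.002], [0, 0, -0.004], [0, 0, -0.006], [0, 0, -0.006]], angular=[[0, 0, 0], [0, 0, 0], [0, 0, 0], [0, 0, 0]])

```text
clock: 14.35
tool_pos: [0.617, -0.0615, 0.0536]
ee_rot: [[0.755, 0.656, -0.001], [0.656, -0.755, 0.0], [-0.0, -0.0, -1.0]]
contact_force: [0.4, 0.6, 0.1]
gripper_width: 0.006
```

Call:
step_arm(dp=[[-0.002, 0, -0.001], [-0.002, 0, -0.002], [-0.002, 0, -0.003], [-0.002, 0, -0.004], [-0.002, 0, -0.004]], angular=[[0, 0, 0], [0, 0, 0], [0, 0, 0], [0, 0, 0], [0, 0, 0]])

```text
clock: 14.85
tool_pos: [0.6151, -0.0615, 0.0497]
ee_rot: [[0.755, 0.656, -0.0], [0.656, -0.755, 0.0], [-0.0, -0.0, -1.0]]
contact_force: [0.3, -0.4, -0.1]
gripper_width: 0.002
```

```bash
python3 sv.py s12
```

```text
14.9 [ 0.6151 -0.0615  0.0498] [ 0.14 -0.62 -0.17]
-0.014 [array([218., 368.]), array([185., 361.]), array([193., 388.]), array([210., 341.])]
0 [array([218., 350.]), array([185., 344.]), array([193., 371.]), array([209., 324.])]
0.014 [array([218., 333.]), array([185., 326.]), array([193., 354.]), array([209., 306.])]
```

View pics/s12.png

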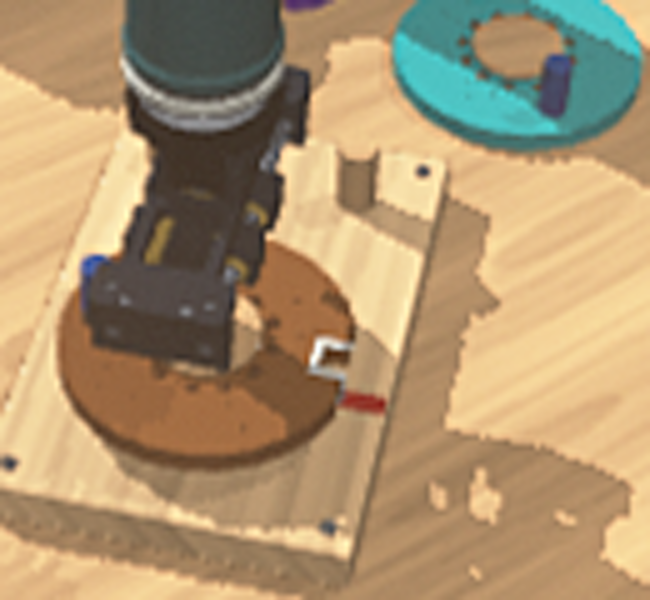

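No contact yet. I'll go on in small steps.

Call:
step_arm(dp=[[0, 0, -0.001], [0, 0, -0.002], [0, 0, -0.003], [0, 0, -0.004], [0, 0, -0.004]], angular=[[0, 0, 0], [0, 0, 0], [0, 0, 0], [0, 0, 0], [0, 0, 0]])

```text
clock: 15.4
tool_pos: [0.6151, -0.0614, 0.0458]
ee_rot: [[0.755, 0.656, -0.0], [0.656, -0.755, 0.0], [-0.0, -0.0, -1.0]]
contact_force: [-0.2, -1.1, 0.1]
gripper_width: 0.003
```

Call:
step_arm(dp=[[0, 0, -0.001], [0, 0, -0.002], [0, 0, -0.003], [0, 0, -0.003]], angular=[[0, 0, 0], [0, 0, 0], [0, 0, 0], [0, 0, 0]])

```text
clock: 15.8
tool_pos: [0.6153, -0.0615, 0.0445]
ee_rot: [[0.755, 0.656, 0.0], [0.656, -0.755, -0.0], [0.0, 0.0, -1.0]]
contact_force: [-3.8, -0.1, 7.9]
gripper_width: 0.002
```

Contact came at a TCP height of about 0.045 m (8 N). Pressing on; fully home should be at about 0.033.

Call:
step_arm(dp=[[0, 0, -0.001], [0, 0, -0.002], [0, 0, -0.003], [0, 0, -0.004], [0, 0, -0.005]], angular=[[0, 0, 0], [0, 0, 0], [0, 0, 0], [0, 0, 0], [0, 0, 0]])

```text
clock: 16.3
tool_pos: [0.6154, -0.0615, 0.0398]
ee_rot: [[0.755, 0.656, 0.0], [0.656, -0.755, -0.0], [0.0, 0.0, -1.0]]
contact_force: [-3.7, 1.1, 10.2]
gripper_width: 0.005
```

Call:
step_arm(dp=[[0, 0, -0.001], [0, 0, -0.002], [0, 0, -0.003], [0, 0, -0.004], [0, 0, -0.004]], angular=[[0, 0, 0], [0, 0, 0], [0, 0, 0], [0, 0, 0], [0, 0, 0]])

```text
clock: 16.8
tool_pos: [0.6153, -0.0615, 0.0356]
ee_rot: [[0.755, 0.656, 0.0], [0.656, -0.755, -0.0], [0.0, 0.0, -1.0]]
contact_force: [-3.8, -0.0, 9.4]
gripper_width: 0.008
```

Already 9 mm down at 10 N, well past the 4 mm where it would stop on the pin. Pressing on to the hard stop.

Call:
step_arm(dp=[[0, 0, -0.001], [0, 0, -0.002], [0, 0, -0.003], [0, 0, -0.003]], angular=[[0, 0, 0], [0, 0, 0], [0, 0, 0], [0, 0, 0]])

```text
clock: 17.2
tool_pos: [0.6154, -0.0615, 0.0336]
ee_rot: [[0.755, 0.656, 0.0], [0.656, -0.755, -0.0], [-0.0, 0.0, -1.0]]
contact_force: [-6.2, 1.0, 14.7]
gripper_width: 0.005
```

Call:
step_arm(dp=[[0, 0, -0.001], [0, 0, -0.002], [0, 0, -0.002]], angular=[[0, 0, 0], [0, 0, 0], [0, 0, 0]])

```text
clock: 17.5
tool_pos: [0.6155, -0.0615, 0.0335]
ee_rot: [[0.755, 0.656, -0.0], [0.656, -0.755, -0.0], [-0.0, -0.0, -1.0]]
contact_force: [-11.6, 1.6, 25.1]
gripper_width: 0.004
```

It stopped at 0.0335 m while the force climbed to 25 N, which is the hard stop. I'll lift straight up and check.

Call:
step_arm(dp=[[0, 0, 0.004], [0, 0, 0.008], [0, 0, 0.03], [0, 0, 0.07], [0, 0, 0.11]], angular=[[0, 0, 0], [0, 0, 0], [0, 0, 0], [0, 0, 0], [0, 0, 0]])

```text
clock: 18.0
tool_pos: [0.614, -0.0613, 0.1384]
ee_rot: [[0.755, 0.656, -0.003], [0.656, -0.755, 0.0], [-0.002, -0.002, -1.0]]
contact_force: [1.1, 0.5, -0.0]
gripper_width: 0.003
```

Call:
step_arm(dp=[[-0.02, 0, 0.04], [-0.05, 0, 0.08], [-0.08, 0, 0.12], [-0.1, 0, 0.14], [-0.1, 0, 0.14]], angular=[[0, 0, 0], [0, 0, 0], [0, 0, 0], [0, 0, 0], [0, 0, 0]])

```text
clock: 18.5
tool_pos: [0.5157, -0.0618, 0.2833]
ee_rot: [[0.755, 0.656, 0.007], [0.656, -0.755, -0.001], [0.005, 0.006, -1.0]]
contact_force: [0.5, 0.5, -0.7]
gripper_width: 0.005
```

```bash
python3 sv.py s13; python3 - <<'E'
from meas import *
P,im=meas('wrist','w13',ztop=.048,c0=np.array([.615,-.06]))
# plate height by free-radius fit
tr=[r for r in trace("plate","wrist")]
for r in tr:
    for z in (.048,.056,.060):
        q=onz("wrist",(r["at"][1]*640,r["at"][0]*400),z,P)[:2]
        if np.linalg.norm(q-[.615,-.06])<.05:
            cs=max(cv2.findContours(r["mask"].astype(np.uint8),0,1)[0],key=cv2.contourArea)[:,0,:]
            w=np.array([onz("wrist",c,z,P)[:2] for c in cs])
            f=least_squares(lambda x:np.hypot(w[:,0]-x[0],w[:,1]-x[1])-x[2],[*q,.08],loss="soft_l1",f_scale=.0015)
            print("z",z,"c,R",np.round(f.x,4))
E
```

```text
18.55 [ 0.5158 -0.0617  0.2808] [ 0.71 -0.36  0.8 ]
-0.014 [array([103., -66.]), array([ 68., -72.]), array([ 75., -48.]), array([ 96., -89.])]
0 [array([102., -89.]), array([ 67., -94.]), array([ 74., -71.]), array([  95., -112.])]
0.014 [array([ 101., -112.]), array([  66., -118.]), array([ 73., -94.]), array([  94., -135.])]
wrist pad [(0.77, array([ 0.6135, -0.0603]))]
wrist peg [(0.64, array([ 0.5688, -0.097 ]))]
wrist notch [(0.95, array([ 0.6656, -0.0162]))]
wrist pin [(0.67, array([ 0.6681, -0.01  ]))]
 red 194 [374.6  24.4] [ 0.681  -0.0025]
 red 12 [375.   44.6] [ 0.6659 -0.0172]
 blue 271 [377.1 161.2] z.08 [ 0.5704 -0.1013]
 white 212 [377.1  42.3] [ 0.6643 -0.0175]
 white 23 [375.3  38.2] [ 0.6661 -0.0132]
 plate fit 0.89 [ 0.615  -0.0617] res 0.0007680511585466399
z 0.048 c,R [ 0.6149 -0.0618  0.0791]
z 0.056 c,R [ 0.6139 -0.0609  0.0775]
z 0.06 c,R [ 0.6134 -0.0605  0.0767]
```

View pics/s13.png

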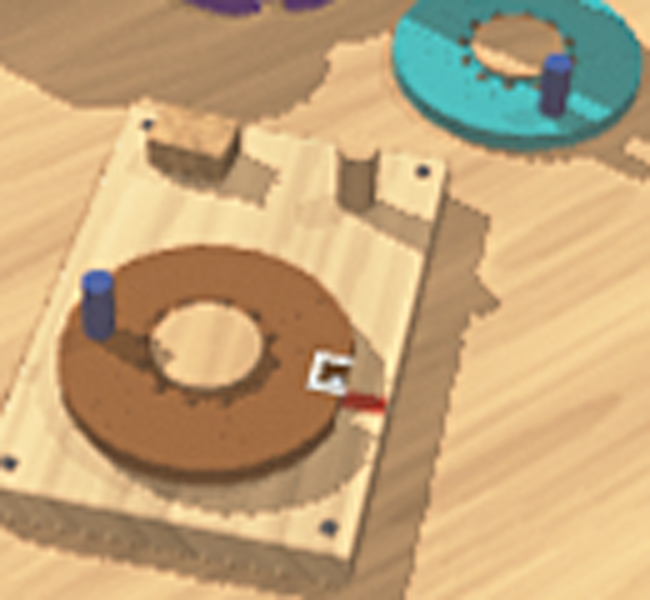

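View pics/w13.png

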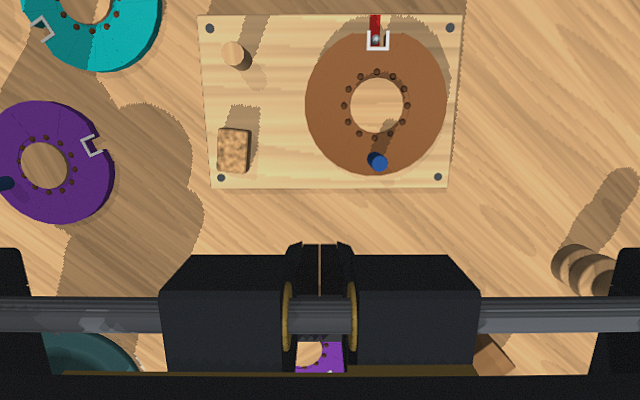

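The plate has dropped: the pad went from y≈328 to 344 in the zoom. I'll measure the drop by template matching before handing in.

```bash
python3 - <<'E'
from h import *
a=cv2.imread("pics/s10.png");b=cv2.imread("pics/s13.png")
for nm,(x0,y0,x1,y1) in {"pad":(140,280,280,390),"peg":(75,250,122,328),"plate":(55,228,300,400)}.items():
    t=a[y0:y1,x0:x1]; m=cv2.matchTemplate(b,t,cv2.TM_CCOEFF_NORMED); _,v,_,l=cv2.minMaxLoc(m); print(nm,v,l[0]-x0,l[1]-y0)
for q in ([.615,-.061],[.57,-.1]):
    print(5*(np.array(proj("scene",[*q,.054]))-proj("scene",[*q,.066])))
s=arm.observe();print(s["clock"],s["contact_force"])
E
```

```text
pad 0.9917126893997192 0 15
peg 0.9891632199287415 1 15
plate 0.9882543683052063 0 15
[ 0.11077321 15.1367972 ]
[ 0.86402528 15.14128639]
18.9 [ 0.68686579 -0.16568917 -0.47146787]
```

The measured drop is 15 px at the pad, peg and rim alike. That matches the 15.1 px expected for 12 mm, so the plate is level and home.

```bash
python3 -c "
from bench import arm
print(arm.finish_job())"
```

```text
the job is handed in; nothing more can be done
None
```

The plate is fully home on its pin, and I handed the job in at about 19 s of the 64 s allowed. I pushed the blue peg about 153° counter-clockwise with the closed fingertips. Then I pressed the pad straight down to the hard stop and moved clear.

**Last checks**
- **Alignment:** before pressing, the notch was within about 1 mm of the pin; the limit is 3.5 mm.
- **Pressing:** the plate moved down at about 10 N, then stopped while the force rose to 25 N.
- **Drop:** the pad, peg and rim each dropped 15 px in the scene camera; 15.1 px was expected for 12 mm. The plate is therefore level and home.
- **Bystanders:** the file handle and sanding block on the board look unmoved. I did not measure the others, but nothing touched them that I could see.

**Disagreement:** the fingertips are about 20 mm behind the reported TCP, not 14 mm ahead as the description says. Because of this, my first push passed over the peg without touching it. After that I set the height from the camera images and the force readings.

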